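# Reset the check-off rail with a stroke of the fingertips

### The job

A new batch begins: reset the curved check-off rail by stroking the fingertips low along it, following its bend from the yellow tab to the far end, so that all five tabs (one yellow, four blue) are folded flat in turn, the yellow one first. Touch the tabs only lightly, without shifting or lifting the rail or pressing hard on it, and leave the loose things round it where they are.

Things in the scene. Friction and masses are not known exactly. Their poses are not given: they have to be found in the camera images.
- rail: curved grey steel bar, loose, about 1 kg, 34 mm wide, flat deck 12 mm above the bench, middle line an arc of 200 mm radius about x = -200 mm in its frame (x to the outside of the bend, z up). Origin: on the bench under the third tab. The row of five tabs, 46 mm apart on the arc, runs from the +y (yellow) end to the -y end; the bar goes on 28 mm before the first, 48 mm past the last
- tab1 (a joint): tab 1 of the row (yellow, the first): plate 24 mm wide across the rail, 34 tall, 4 thick, on a hinge across the rail. 0 = upright, 1.52 rad = flat on the deck, toward the far end of the row; it folds no other way. Starts at 0 to 0.35. Friction (0.25 N at its top) holds it anywhere, no spring. Flat, its top is 7 mm above the deck; a tip passing 9 to 14 mm above the deck folds it beyond 1.2, lower ones jam
- foot1 (a point): middle of the hinge of tab 1, on the rail's middle line, 5 mm above the deck (17 mm above the bench); fixed to the rail
- tab2 (a joint): tab 2 of the row (blue): plate 24 mm wide across the rail, 34 tall, 4 thick, on a hinge across the rail. 0 = upright, 1.52 rad = flat on the deck, toward the far end of the row; it folds no other way. Starts at 0 to 0.35. Friction (0.25 N at its top) holds it anywhere, no spring. Flat, its top is 7 mm above the deck; a tip passing 9 to 14 mm above the deck folds it beyond 1.2, lower ones jam
- foot2 (a point): middle of the hinge of tab 2, on the rail's middle line, 5 mm above the deck (17 mm above the bench); fixed to the rail
- tab3 (a joint): tab 3 of the row (blue): plate 24 mm wide across the rail, 34 tall, 4 thick, on a hinge across the rail. 0 = upright, 1.52 rad = flat on the deck, toward the far end of the row; it folds no other way. Starts at 0 to 0.35. Friction (0.25 N at its top) holds it anywhere, no spring. Flat, its top is 7 mm above the deck; a tip passing 9 to 14 mm above the deck folds it beyond 1.2, lower ones jam
- foot3 (a point): middle of the hinge of tab 3, on the rail's middle line, 5 mm above the deck (17 mm above the bench); fixed to the rail
- tab4 (a joint): tab 4 of the row (blue): plate 24 mm wide across the rail, 34 tall, 4 thick, on a hinge across the rail. 0 = upright, 1.52 rad = flat on the deck, toward the far end of the row; it folds no other way. Starts at 0 to 0.35. Friction (0.25 N at its top) holds it anywhere, no spring. Flat, its top is 7 mm above the deck; a tip passing 9 to 14 mm above the deck folds it beyond 1.2, lower ones jam
- foot4 (a point): middle of the hinge of tab 4, on the rail's middle line, 5 mm above the deck (17 mm above the bench); fixed to the rail
- tab5 (a joint): tab 5 of the row (blue): plate 24 mm wide across the rail, 34 tall, 4 thick, on a hinge across the rail. 0 = upright, 1.52 rad = flat on the deck, toward the far end of the row; it folds no other way. Starts at 0 to 0.35. Friction (0.25 N at its top) holds it anywhere, no spring. Flat, its top is 7 mm above the deck; a tip passing 9 to 14 mm above the deck folds it beyond 1.2, lower ones jam
- foot5 (a point): middle of the hinge of tab 5, on the rail's middle line, 5 mm above the deck (17 mm above the bench); fixed to the rail
- the_stamp: brown turned inspection stamp, 19 mm round, 53 mm tall, standing loose near the rail; origin at its underside. To be left alone
- cup: turned tin cup with spare sleeves, 64 mm round, 37 mm tall, loose; origin at its underside. To be left alone
- tape: roll of black tape lying flat, 58 mm round, 19 mm tall, loose; origin at its underside. To be left alone
- plug: brown adapter plug with a yellow band, 13x37x8 mm, loose; origin at its underside. To be left alone

How it is judged:
By the outcome, as a careful person would: the job done as asked, in the order asked, and still so for the second after the job is handed in, with the robot touching nothing.
It also fails if it takes over 48 s, if anything falls off the work surface, if the arm or the gripper's body presses on something with over 40 N, if the wrist force passes 120 N, or if a joint passes its speed limit or range.

### The arm

A 6-joint arm with a two-finger parallel gripper is mounted at the origin on a cart in front of the work surface, level with it; the furniture and walls round the work are solid. World frame = base frame: x ahead of the robot, y to its left, z up, the work surface at z = 0. Lengths are in mm, angles in rad, forces in N, time in s.
With the tool pointing down it reaches from about 325 to 875 mm from the base axis. Payload 4.4 kg.
Tool frame: the origin (TCP) lies on the centre line of the jaws, within the pads' length; the fingertips stand ahead of it and the grasp point (between the pads) lies 6 mm ahead of it (ctrl.tcp_to_tips is the z of the fingertips in the tool frame, in mm); z points along the fingers, y is the line along which they close (so a half turn about z gives the same grasp; the last joint's range is limited). The gripper opens to 85 mm and grips with 20 to 120 N. Pads are 22 mm wide; open, the fingers measure 114 mm over their backs; the gripper's body (76 mm by 85 mm) begins 54 mm behind the grasp point. The pads swing forward as they close: fully open they stand 13 mm farther back than shut.
Start: joints at [-1.335, 0.207, 1.542, -0, 1.393, -0.15], TCP at [216.893, -532.527, 256.282] pointing down, gripper open.
Joint ranges: [-2.73, 2.73], [-0.86, 2.22], [0.23, 2.46], [-1.11, 4.25], [0.08, 2.63], [-2.82, 2.82]. Speed limits (rad/s): [2.79, 2.79, 3.14, 3.14, 3.14, 3.14].

### API

Orientations are given as a 3x3 rotation matrix whose columns are the frame's x, y, z axes.
In Python, from plant import ctrl, sensors, optics gives the robot as it stands. Calls block until the motion is done:
- ctrl.move_ptp(position, orientation): joint-space move of the TCP to a pose.
- ctrl.move_l(position, rot=None, vel=150, threshold=None): straight line of the TCP; rot=None keeps the orientation; vel is the mean speed in mm/s. With threshold (N) it stops when the force on the tool has changed by that much, and returns True; else False.
- ctrl.set_joints(angles): joint-space move.
- ctrl.gripper_to(opening, force=None): finger opening in mm; force is the grip in N (None keeps the last); returns when the fingers have stopped.
- ctrl.hold(seconds).
- ctrl.solve_ik(position, orientation): joint angles nearest the present ones, or None.
- sensors.read_state(): the state.
- optics.grab_frame(name): name is "scene" or "top" or "wrist"; returns (picture, depth): 400x640x3 uint8, red, green, blue; 400x640 float32, mm along the optical axis (not along the pixel's ray), 0 where there is no reading.
- optics.camera_params(name): a dict with "mtx" (3x3 intrinsics, pixels), "k1" (the pictures are not rectified: a ray, as slopes to the right and down, at radius r is drawn at 1 + k1 r^2 times it, then the intrinsics apply), "R" (3x3) and "t" (3): a world point X has camera coordinates R X + t; the wrist camera has in their place "T_tool_cam" (4x4, takes a point from camera to tool coordinates, whose origin is the TCP and whose axes are the flange's). Camera axes: x right, y down, z forward; pixel columns grow to the right and rows downward; lengths in mm; the calibration is good to about 2 mm. A picture is of the moment at which its call begins: read the wrist's pose just before it. camera_params takes no time and is no camera call.
A pose or a line that the arm cannot do raises ctrl.MotionError and nothing moves.
- ctrl.finish_job(): hands the job in; it is judged then, once.
The state is a dict: "t": time; "q": joint angles; "qvel": joint speeds; "tau": joint torques, N m; "eef_pos": TCP position; "eef_rot": TCP orientation; "force": force on the tool from outside, world axes, zero at the start; "wrist_torque": the same for the moment, N m; "grip_width": finger opening in mm; "grasp_force": force on a finger pad.
Only numpy, scipy, OpenCV 4.12 (cv2) and the standard library are available. Lean on these libraries where they do the work, as an engineer would, in place of code of your own. Each camera call takes 0.05 s, during which the arm holds its last target. There are 200 camera calls.

## Working session

There is one attempt and no reset: what is moved stays moved. The work goes in short steps, each a Python script; the robot and the scene stay as the last script left them, time stands still between calls to the robot, and variables do not carry over. Pictures are saved under pics/ and viewed, at most 10 in all, crops included, and the job is handed in when it is done.

```bash
mkdir -p pics; ls; python3 - <<'E'
from plant import ctrl,sensors,optics
import cv2,numpy as np
print(ctrl.tcp_to_tips, sensors.read_state()['t'])
for n in("top","scene"):
    p,d=optics.grab_frame(n); cv2.imwrite(f"pics/{n}0.png",p[:,:,::-1]); np.savez(f"{n}0.npz",p=p,d=d)
    c=optics.camera_params(n); print(n,{k:np.round(v,4).tolist() for k,v in c.items()})
E
```

```text
pics
25.0 0.0
top {'mtx': [[372.8507, 0.0, 318.4869], [0.0, 372.8507, 202.3393], [0.0, 0.0, 1.0]], 'k1': -0.0856, 'R': [[0.0034, -0.9994, -0.0354], [-0.993, 0.0008, -0.1185], [0.1185, 0.0356, -0.9923]], 't': [157.6171, 530.4735, 832.3301]}
scene {'mtx': [[475.3077, 0.0, 322.4193], [0.0, 475.3077, 194.6708], [0.0, 0.0, 1.0]], 'k1': 0.0489, 'R': [[-0.5281, -0.8491, 0.0127], [-0.4178, 0.2467, -0.8744], [0.7393, -0.4671, -0.485]], 't': [412.8798, 249.261, 583.4173]}
```

View pics/top0.png

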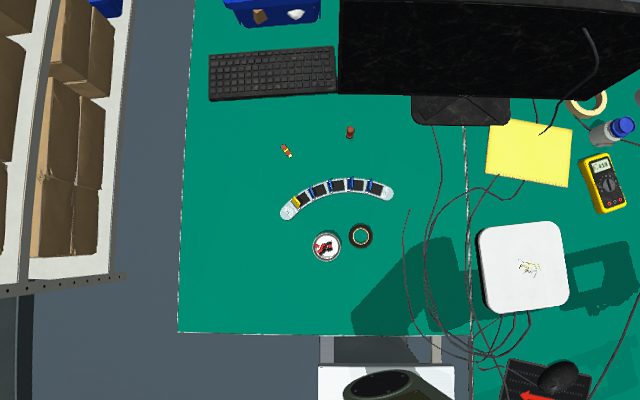

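View pics/scene0.png

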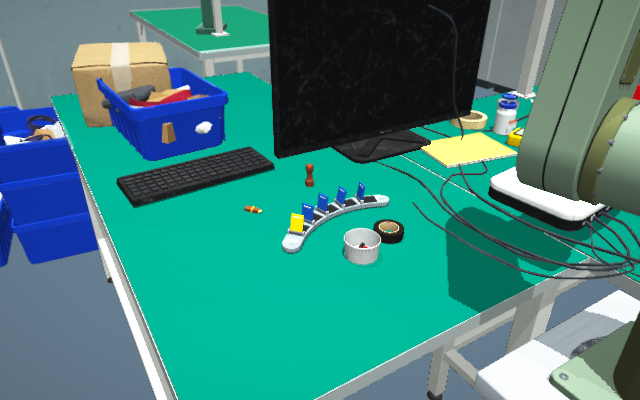

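The top view shows the yellow tab at (296,202), the blue tabs at (310,193), (331,186), (350,184) and (371,187), and the rail ends at about (288,212) and (389,192). The cup is at (326,246), tape at (361,236), stamp at (350,131) and plug at (287,151). The scene view agrees: tabs are upright, with the bend open toward the cup and tape.

```bash
cat > h.py <<'E'
import numpy as np,cv2
from plant import ctrl,sensors,optics
def cam(n,st=None):
    c=optics.camera_params(n)
    if n=="wrist":
        T=np.array(c["T_tool_cam"]); Rw=np.array(st["eef_rot"]); 
        return np.array(c["mtx"]),c["k1"],Rw@T[:3,:3],Rw@T[:3,3]+np.array(st["eef_pos"])
    R=np.array(c["R"]); return np.array(c["mtx"]),c["k1"],R.T,-R.T@np.array(c["t"])
def onplane(px,z,C):
    K,k,R,o=C
    u=cv2.undistortPoints(np.array(px,float).reshape(-1,1,2),K,np.array([k,0,0,0.])).reshape(-1,2)
    d=np.c_[u,np.ones(len(u))]@R.T
    return o+d*((z-o[2])/d[:,2])[:,None]
def project(X,C):
    K,k,R,o=C
    return cv2.projectPoints(((np.atleast_2d(X)-o)@R).reshape(-1,1,3),np.zeros(3),np.zeros(3),K,np.array([k,0,0,0.]))[0].reshape(-1,2)
def down(a): # tool x axis at heading a, pointing down
    c,s=np.cos(a),np.sin(a); return np.array([[c,s,0],[s,-c,0],[0,0,-1.]])
E
python3 - <<'E'
from h import *
C=cam("top"); print("cam",C[3].round())
for n,p,z in [("ends",(286,213),12),("",(390,193),12),("tab1",(296,203),25),("mid",(336,190),12),("cup",(326,246),37),("tape",(361,236),19),("stamp",(350,131),40),("plug",(287,151),8)]:
    print(n,onplane(p,z,C).round(1))
print(np.round(optics.camera_params("wrist")["T_tool_cam"],3),optics.camera_params("wrist")["mtx"])
s=sensors.read_state();print(np.round(s['eef_rot'],3))
# candidate viewing poses
for a in (-1.2,-.6,0,.6,1.2,1.57,3.1):
    print(a,ctrl.solve_ik([490,75,280],down(a)))
E
```

```text
cam [428. 127. 894.]
ends [[507.4 236.6  12. ]]
 [[555.2 -11.4  12. ]]
tab1 [[529.9 211.6  25. ]]
mid [[562.6 117.3  12. ]]
cup [[429.4 140.7  37. ]]
tape [[452.8  59.2  19. ]]
stamp [[699.5  84.1  40. ]]
plug [[660.1 236.8   8. ]]
[[-1.00000e-03 -9.60000e-01 -2.81000e-01  7.09530e+01]
 [ 1.00000e+00 -1.00000e-03  0.00000e+00  2.52000e-01]
 [-0.00000e+00 -2.81000e-01  9.60000e-01 -1.17374e+02]
 [ 0.00000e+00  0.00000e+00  0.00000e+00  1.00000e+00]] [[310.40805182   0.         322.78402388]
 [  0.         310.40805182 205.0653122 ]
 [  0.           0.           1.        ]]
[[ 0.926  0.377 -0.   ]
 [ 0.377 -0.926  0.002]
 [ 0.    -0.002 -1.   ]]
-1.2 [-2.28992732e-02  1.72615805e-02  1.70130521e+00 -4.44089210e-16
  1.42302587e+00  2.74789705e+00]
-0.6 [-2.28992732e-02  1.72615805e-02  1.70130521e+00 -4.44089210e-16
  1.42302587e+00  2.14789705e+00]
0 [-2.28992732e-02  1.72615805e-02  1.70130521e+00 -4.44089210e-16
  1.42302587e+00  1.54789705e+00]
0.6 [-2.28992732e-02  1.72615805e-02  1.70130521e+00 -4.44089210e-16
  1.42302587e+00  9.47897054e-01]
1.2 [-2.28992732e-02  1.72615805e-02  1.70130521e+00 -4.44089210e-16
  1.42302587e+00  3.47897054e-01]
1.57 [-2.28992732e-02  1.72615805e-02  1.70130521e+00 -4.44089210e-16
  1.42302587e+00 -2.21029464e-02]
3.1 [-2.28992732e-02  1.72615805e-02  1.70130521e+00 -4.44089210e-16
  1.42302587e+00 -1.55210295e+00]
```

```bash
python3 - <<'E'
from h import *
ctrl.move_ptp([480,110,200],down(0)); ctrl.gripper_to(0,20)
ctrl.hold(.2)
st=sensors.read_state(); p,d=optics.grab_frame("wrist")
cv2.imwrite("pics/w0.png",p[:,:,::-1]); np.savez("w0.npz",p=p,d=d,pos=st['eef_pos'],rot=st['eef_rot'])
print(st['t'],np.round(st['eef_pos'],1),st['grip_width'],ctrl.tcp_to_tips,st['force'])
E
```

```text
3.5417 [480. 110. 200.] 0.018153598401376245 25.0 [ 0.14354283  0.25337277 -0.06397126]
```

View pics/w0.png

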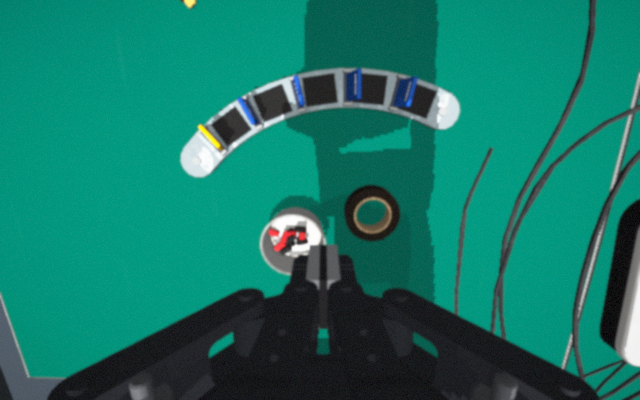

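The rail is fully visible: yellow tab at (209,137), blue tabs at (246,111), (297,90), (354,84) and (404,92), ends at (197,160) and (446,110). The cup and tape are well inside the bend. I'll fit the arc.

```bash
cat > fit.py <<'E'
from h import *
from scipy.optimize import least_squares
def railfit(p,C,tag):
    hsv=cv2.cvtColor(p,cv2.COLOR_RGB2HSV); H,S,V=cv2.split(hsv)
    green=((H>65)&(H<97)&(S>120))
    m=(~green).astype(np.uint8)*255
    m=cv2.morphologyEx(m,cv2.MORPH_OPEN,np.ones((3,3)))
    n,l,s,c=cv2.connectedComponentsWithStats(m)
    mid=project([[562,117,12]],C)[0]
    i=min((i for i in range(1,n) if 3000<s[i,4]<30000),key=lambda i:np.hypot(*(c[i]-mid)))
    k=(l==i).astype(np.uint8); ct=max(cv2.findContours(k,0,cv2.CHAIN_APPROX_NONE)[0],key=len).reshape(-1,2)
    W=onplane(ct,12,C)[:,:2]; 
    f=lambda c:abs(np.hypot(*(W-c).T)-200)-17
    o=np.array([362,105.])
    for _ in range(3):
        a=np.arctan2(*(W-o).T[::-1]); lo,hi=a.min(),a.max(); w=(a>lo+.14)&(a<hi-.14)
        r=least_squares(lambda c:f(c)[w],o,loss="soft_l1",f_scale=1); o=r.x
    res=f(o)[w]; print("area",s[i,4],"centre",o.round(1),"res med/std",np.median(res).round(2),res.std().round(2),"ang",lo,hi,"arc",(hi-lo)*200)
    # tabs
    Y=((H>20)&(H<34)&(S>130)&(V>120)&(k>0)); B=((H>104)&(H<125)&(S>110)&(k>0))
    for q in (Y,B):
        q=cv2.morphologyEx(q.astype(np.uint8),cv2.MORPH_CLOSE,np.ones((3,3)))
        n,l,s,c=cv2.connectedComponentsWithStats(q)
        for j in range(1,n):
            if s[j,4]<25: continue
            yy,xx=np.where(l==j); P=onplane(np.c_[xx,yy],17,C)[:,:2]-o
            t=np.arctan2(P[:,1],P[:,0])*200; rr=np.hypot(*P.T)
            print("tab arc s min/max",t.min().round(),t.max().round(),"r",rr.min().round(),rr.max().round(),s[j,4])
    return o,lo,hi,C
E
python3 - <<'E'
from fit import *
z=np.load("w0.npz"); C=cam("wrist",dict(eef_pos=z['pos'],eef_rot=z['rot']))
o,lo,hi,_=railfit(z['p'],C,"w")
im=z['p'][:,:,::-1].copy()
for a in np.arange(lo,hi,.01):
    for r in(183,200,217):
        u=project([[o[0]+r*np.cos(a),o[1]+r*np.sin(a),12]],C)[0]; cv2.circle(im,(int(u[0]),int(u[1])),0,(0,0,255),-1)
for i in range(5):
    a=hi-(28+46*i)/200; u=project([[o[0]+200*np.cos(a),o[1]+200*np.sin(a),17]],C)[0]; print(u.round()); cv2.circle(im,(int(u[0]),int(u[1])),2,(0,255,0),-1)
cv2.imwrite("pics/w0f.png",cv2.resize(im[50:200,160:480],None,fx=2.5,fy=2.5))
try:
    railfit(np.load("top0.npz")['p'],cam("top"),"t")
except Exception as e: print(e)
E
```

```text
area 11980 centre [374.9  84.7] res med/std 0.49 0.49 ang -0.5408803784768801 0.929332520628872 arc 294.0425798211504
tab arc s min/max 138.0 143.0 r 189.0 219.0 152
tab arc s min/max -11.0 4.0 r 189.0 216.0 451
tab arc s min/max 44.0 50.0 r 189.0 216.0 182
tab arc s min/max -60.0 -42.0 r 189.0 217.0 508
tab arc s min/max 93.0 100.0 r 189.0 216.0 209
[201. 153.]
[236. 122.]
[279. 100.]
[328.  88.]
[378.  89.]
area 7417 centre [ 269.2 -373.6] res med/std 17.8 42.56 ang -1.3943585560644676 1.014563779045571 arc 481.7844670220078
```

View pics/w0f.png

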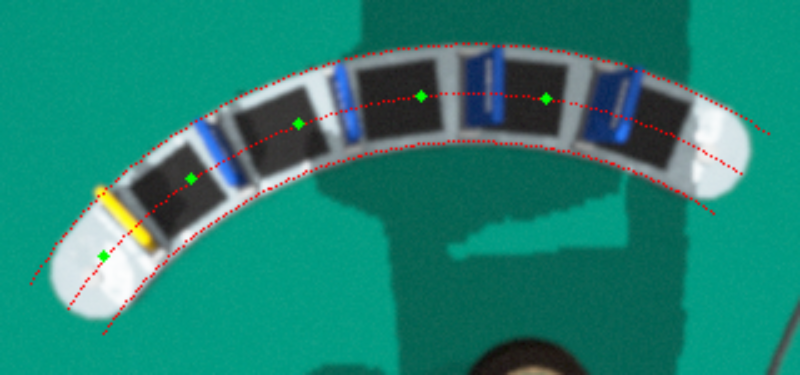

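The arc fits to 0.5 mm. The 294 mm length matches 260 plus the two rounded caps, and the tabs fall at s = 141, 95, 49, 3 and -43, as they must. Next I check tip height on bare bench beyond the yellow end, then stroke with the tips 11 mm above the deck.

```bash
cat > stroke.py <<'E'
from h import *
O=np.array([374.9,84.7])
def pose(s,z):
    a=s/200; return [*(O+200*np.array([np.cos(a),np.sin(a)])),z],down(a+np.pi/2)
E
python3 - <<'E'
from stroke import *
ctrl.move_ptp(*pose(235,120))
p,r=pose(235,50); ctrl.move_l(p,r,vel=150)
p,r=pose(235,21); hit=ctrl.move_l(p,r,vel=10,threshold=2.5)
s=sensors.read_state(); print(hit,s['eef_pos'],np.round(s['force'],2),s['t'])
p,r=pose(235,110); ctrl.move_l(p,r,vel=150)
for q in (235,190,-110):
    for zz in (48,110): print(q,np.round(ctrl.solve_ik(*pose(q,zz)),2))
E
```

```text
True [452.01320328 269.25583721  25.06178843] [-0.5   1.41  5.25] 8.4583
235 [ 0.37  0.38  1.81 -0.    0.95 -0.8 ]
235 [ 0.37  0.28  1.79 -0.    1.08 -0.8 ]
190 [ 0.31  0.42  1.75 -0.    0.97 -0.64]
190 [ 0.31  0.32  1.73 -0.    1.09 -0.64]
-110 [-0.19  0.41  1.77 -0.    0.97  0.36]
-110 [-0.19  0.31  1.74 -0.    1.09  0.36]
```

The tips are confirmed 25 mm ahead of the TCP. Now the stroke.

```bash
python3 - <<'E'
from stroke import *
ctrl.move_ptp(*pose(200,110))
p,r=pose(200,48); ctrl.move_l(p,r,vel=120)
ctrl.hold(.2); F0=np.array(sensors.read_state()['force']); log=[]
for s in np.arange(185,-111,-14.75):
    p,r=pose(s,48); hit=ctrl.move_l(p,r,vel=30,threshold=6)
    f=np.array(sensors.read_state()['force'])-F0; log.append((round(s),f.round(1).tolist()))
    if hit: print("HIT",s); break
print(*log,sep="\n")
if not hit:
    p,r=pose(s,200); ctrl.move_l(p,r,vel=150); ctrl.move_ptp([480,110,200],down(0)); ctrl.hold(.2)
    st=sensors.read_state(); p,d=optics.grab_frame("wrist"); cv2.imwrite("pics/w1.png",p[:,:,::-1]); np.savez("w1.npz",p=p,pos=st['eef_pos'],rot=st['eef_rot'])
    from fit import railfit; railfit(p,cam("wrist",st),"w")
p,d=optics.grab_frame("scene"); cv2.imwrite("pics/s1.png",cv2.resize(p[150:280,230:430,::-1],None,fx=3,fy=3))
print(sensors.read_state()['t'])
E
```

```text
(185, [-0.4, 0.7, -0.1])
(170, [0.2, 0.2, 0.3])
(156, [-0.5, 0.3, -0.1])
(141, [-0.5, 0.2, -0.4])
(126, [0.0, 0.7, 1.3])
(111, [-0.5, -0.6, 0.8])
(96, [-0.8, 0.9, 0.2])
(82, [-0.2, -0.6, -0.8])
(67, [-0.3, 1.0, 0.3])
(52, [-0.1, 0.6, 0.4])
(38, [-0.7, -0.1, 0.2])
(23, [-1.3, 0.3, 1.1])
(8, [-0.3, -0.1, 0.3])
(-7, [0.2, -0.9, -0.1])
(-22, [0.1, -0.4, 0.7])
(-36, [-0.8, 1.0, 0.0])
(-51, [-0.1, 0.7, -0.0])
(-66, [-0.7, -0.1, -0.8])
(-80, [-0.3, 0.9, 0.1])
(-95, [0.9, -0.0, 0.1])
(-110, [-0.8, 0.5, 0.3])
area 11971 centre [374.9  84.7] res med/std 0.54 0.3 ang -0.5418777349321184 0.9295418875468582 arc 294.2839244957953
tab arc s min/max 106.0 139.0 r 188.0 214.0 840
tab arc s min/max 13.0 47.0 r 188.0 214.0 948
tab arc s min/max -32.0 1.0 r 188.0 214.0 940
tab arc s min/max -79.0 -46.0 r 188.0 215.0 912
tab arc s min/max 60.0 93.0 r 188.0 214.0 919
26.425
```

View pics/s1.png

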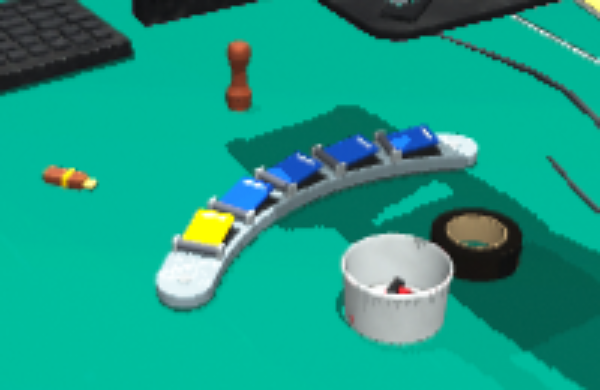

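View pics/w1.png

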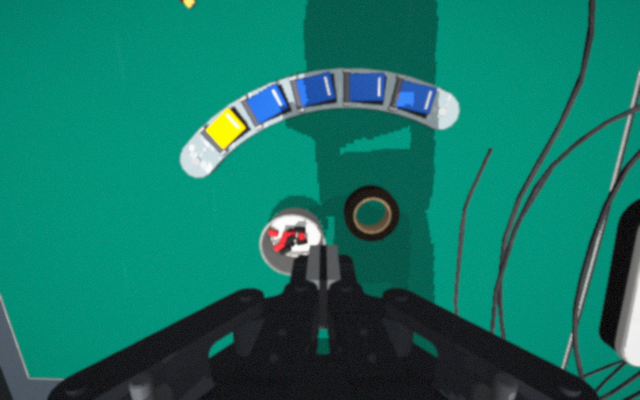

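Both views show all five tabs flat: yellow at (225,129), blue at (267,103), (314,89), (366,86) and (415,97). The rail has not moved (same fitted centre), and the stamp, cup, tape and plug are where they were. The arm is clear, so I hand in.

```bash
python3 -c "
from plant import ctrl
print(ctrl.finish_job())"
```

```text
the job is handed in; nothing more can be done
None
```

All five tabs were folded flat in one light stroke, yellow first; the rail and the loose things round it stayed where they were, and the job was handed in at about 26 s.

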